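# Hold the dead-man lever at the gauge for a carousel test run

### The job

Get the carousel turntable ready for its test run: turn the pointer knob on the round dial clockwise until its nose points at the long raised index bar, and let go of the knob. Then press the spring-loaded dead-man lever down until the top of its round wooden pad is level with the top of the brass gauge post beside it, and finish while still holding it pressed at that height. Leave the other things on the bench where they are.

Things in the scene. Friction and masses are not known exactly. Their poses are not given: they have to be found in the camera images.
- speed_knob: Black pointer knob on a fixed grey box (150 x 140 mm, 50 mm high). Origin on its vertical turning axis at the box top. On a round skirt (52 mm across, 10 mm high) stands a bar grip 46 mm long, 14 mm thick, topping out 40 mm above the box, with a low narrow black nose (5 mm wide) at one end; +y points to the nose. Light friction, stays where left. At the start the nose is 0.5 to 2.1 rad anticlockwise of the index bar.
- knob_grip (a point): Centre of the knob's bar grip, on the turning axis, 77 mm above the bench, 13 mm below the bar's top. Its y axis runs along the bar to the nose, its x axis across the 14 mm thickness.
- knob_nose (a point): Tip of the knob's nose, 38 mm from the turning axis, 57 mm above the bench; it goes round with the knob.
- index_mark (a point): Where the nose tip must come: 38 mm from the knob's axis in line with the index bar, 57 mm above the bench. The bar is the only long raised mark (20 x 6 mm, 4 mm high, dark steel, 41 to 61 mm from the axis) on the thin round dial, 124 mm across; the other ticks are short hairlines. The dial is fixed.
- dead_man_lever: Steel lever, 22 mm wide, on a fixed grey base (190 x 130 mm, 40 mm high). Origin at the middle of the hinge pin, 80 mm above the bench; the lever runs towards -x (slanting up at rest) to a round wooden pad; y is the hinge axis. A spring lifts it: about 4 N at the pad starts it moving, about 9 N takes it to its stop, 43 mm down.
- lever_pad (a point): Centre of the slightly domed top of the lever's wooden pad (38 mm across), 121 mm from the hinge; 121 mm above the bench at rest. It moves down in an arc about the hinge as the lever is pressed.
- gauge_post: Upright brass gauge post, 10 mm thick with a flat 14 mm head, fixed beside the pad with its axis 45 mm from the pad's centre. Origin at its foot (inside the base), z up.
- gauge_top (a point): Centre of the flat top of the gauge post, 14 to 28 mm below the pad's top at rest: the height the pad's top must be held at.
- tractor: Rusty orange tin tractor, 115 mm long, 82 mm wide, 78 mm high; origin under its middle. Leave alone.
- spring_winder: Steel spring winder, 175 mm long with its crank, 65 mm high; origin under its base. Leave alone.
- large_gear: Brass gear wheel, 74 mm across, 14 mm high; origin under its centre. Leave alone.
- small_gear: Brass gear wheel, 52 mm across, 14 mm high; origin under its centre. Leave alone.
- parts_dish: White porcelain parts dish, 90 mm across, 28 mm high; origin under its centre. Leave alone.
- screwdriver: Screwdriver, 170 mm long; origin under its middle. Leave alone.
Things that resemble listed ones, but are neither listed nor needed, are in the scene too. What is shaped like the part that bears speed_knob but pink is not meant.

How it is judged:
By the outcome, as a careful person would: the job done as asked, in the order asked, and still so for the second after the job is handed in, while the arm keeps its last pose, push and grip.
It also fails if it takes over 61 s, if anything falls off the work surface, if the arm or the gripper's body presses on something with over 40 N, if the wrist force passes 120 N, or if a joint passes its speed limit or range.

### The arm

A 6-joint arm with a two-finger parallel gripper is mounted at the origin on the work surface. World frame = base frame: x ahead of the robot, y to its left, z up, the work surface at z = 0. Lengths are in mm, angles in rad, forces in N, time in s.
With the tool pointing down it reaches from about 350 to 975 mm from the base axis. Payload 7.1 kg.
Tool frame: the origin (TCP) lies on the front face of the gripper's body, between the roots of the fingers; the fingertips stand 80 mm ahead of it and the grasp point (between the pads) lies 61 mm ahead of it (env.tips_ahead is the distance from the TCP to the fingertips, in mm); z points along the fingers, y is the line along which they close (so a half turn about z gives the same grasp; the last joint's range is limited). The gripper opens to 88 mm and grips with 3 to 60 N. Pads are 20 mm wide; open, the fingers measure 115 mm over their backs; the gripper's body (75 mm by 178 mm) begins 61 mm behind the grasp point.
Start: joints at [-1.145, 0.423, 1.63, -0, 1.089, -0.019], TCP at [268.938, -564.161, 302.675] pointing down, gripper open.
Joint ranges: [-3, 3], [-0.9, 2.11], [0.09, 2.58], [-1.31, 4.45], [0.11, 2.69], [-2.54, 2.54]. Speed limits (rad/s): [2.39, 2.39, 3.01, 3.14, 3.14, 3.14].

### API

Orientations are given as a unit quaternion [x, y, z, w].
In Python, from station import env, set_gripper, viewer, workorder gives the robot as it stands. Calls block until the motion is done:
- env.reach(position, orientation): joint-space move of the TCP to a pose.
- env.move_l(position, rot=None, rate=150, f_stop=None): straight line of the TCP; rot=None keeps the orientation; rate is the mean speed in mm/s. With f_stop (N) it stops when the force on the tool has changed by that much, and returns True; else False.
- env.move_joints(angles): joint-space move.
- set_gripper(opening): finger opening in mm; the grip force is fixed at half the most; returns when the fingers have stopped.
- env.hold(seconds).
- env.ik(position, orientation): joint angles nearest the present ones, or None.
- env.read_state(): the state.
- viewer.camera(name): name is "scene" or "side" or "wrist"; returns the picture (420x560x3 uint8, blue, green, red); there is no depth.
- viewer.camera_params(name): a dict with "fx", "fy", "cx", "cy" (pixels), "pose" (4x4, takes a point from camera to world coordinates); the wrist camera has in their place "tool_from_camera" (4x4, takes a point from camera to tool coordinates, whose origin is the TCP and whose axes are the flange's). Camera axes: x right, y up, looking along -z (the intrinsics and any distortion apply to the point x, -y, -z); pixel columns grow to the right and rows downward; lengths in mm; the calibration is good to about 2 mm. A picture is of the moment at which its call begins: read the wrist's pose just before it. camera_params takes no time and is no camera call.
A pose or a line that the arm cannot do raises env.IKError and nothing moves.
- workorder.sign_off(): hands the job in; it is judged then, once.
The state is a dict: "time_s": time; "qpos": joint angles; "dq": joint speeds; "tau": joint torques, N m; "tool_pos": TCP position; "orientation": TCP orientation; "force": force on the tool from outside, world axes, zero at the start; "wrist_torque": the same for the moment, N m; "width": finger opening in mm; "grip_force": force on a finger pad.
Only numpy, scipy, OpenCV 4.12 (cv2) and the standard library are available. Lean on these libraries where they do the work, as an engineer would, in place of code of your own. Each camera call takes 0.05 s, during which the arm holds its last target. There are 200 camera calls.

## Working session

There is one attempt and no reset: what is moved stays moved. The work goes in short steps, each a Python script; the robot and the scene stay as the last script left them, time stands still between calls to the robot, and variables do not carry over. Pictures are saved under pics/ and viewed, at most 10 in all, crops included, and the job is handed in when it is done.

```bash
ls; mkdir -p pics; python3 - <<'E'
from station import env, set_gripper, viewer, workorder
import cv2,numpy as np
np.set_printoptions(suppress=True,precision=4)
for n in ("scene","side","wrist"):
    cv2.imwrite(f"pics/{n}0.png",viewer.camera(n)); print(n,viewer.camera_params(n))
print(env.read_state())
E
```

```text
pics
scene {'fx': 428.90678706233535, 'fy': 428.90678706233535, 'cx': 282.9157360378398, 'cy': 207.9745169740263, 'pose': array([[  -0.3302,   -0.771 ,    0.5445, 1276.9961],
       [   0.9439,   -0.2726,    0.1865,  256.8961],
       [   0.0046,    0.5755,    0.8178, 1288.7264],
       [   0.    ,    0.    ,    0.    ,    1.    ]])}
side {'fx': 380.5062973327765, 'fy': 380.5062973327765, 'cx': 279.1154380494919, 'cy': 210.2087109952596, 'pose': array([[  -0.7528,    0.3372,   -0.5652, -172.3833],
       [  -0.6582,   -0.3776,    0.6513,  727.9197],
       [   0.0062,    0.8624,    0.5063,  679.8453],
       [   0.    ,    0.    ,    0.    ,    1.    ]])}
wrist {'fx': 369.76796933101707, 'fy': 369.76796933101707, 'cx': 284.71013837613214, 'cy': 212.1532483792527, 'tool_from_camera': array([[  0.0005,   0.9702,   0.2423,  65.7801],
       [  1.    ,  -0.0008,   0.0011,   0.7464],
       [  0.0013,   0.2423,  -0.9702, -83.4913],
       [  0.    ,   0.    ,   0.    ,   1.    ]])}
{'time_s': 0.15, 'qpos': array([-1.145 ,  0.4237,  1.6305,  0.    ,  1.0886, -0.019 ]), 'dq': array([-0.0016, -0.0008, -0.0022,  0.001 , -0.0007, -0.0016]), 'tau': array([ -0.0018, -54.4989, -27.3918,   0.0644,   0.0204,  -0.0001]), 'tool_pos': array([ 268.8182, -563.8744,  302.0724]), 'orientation': array([ 0.9754,  0.2206, -0.0001, -0.0006]), 'force': array([-0.43  , -0.1096,  0.2122]), 'wrist_torque': array([-0.042 ,  0.0416, -0.0109]), 'grip_force': 0.0, 'width': 87.94541578718494}
```

View pics/scene0.png

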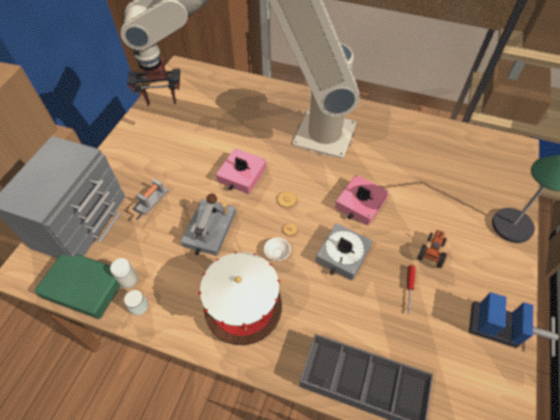

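View pics/side0.png

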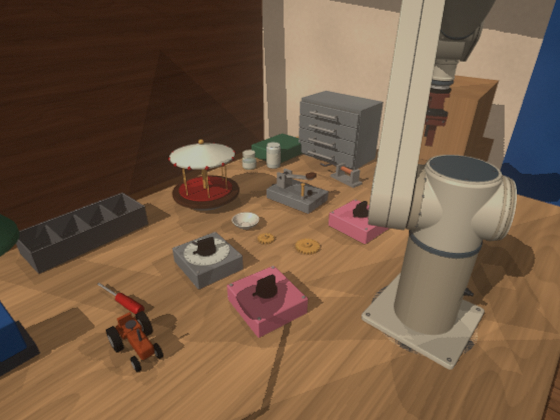

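The scene view shows the grey knob box, with its white dial, at about (345,246) and the lever base at about (208,225), pad near (211,198). The pink boxes are decoys. The side view agrees: dial at (207,249), lever at (297,190). Next I'll look at both from the wrist.

```bash
cat > h.py <<'E'
from station import env, set_gripper, viewer, workorder
import cv2, numpy as np
np.set_printoptions(suppress=True, precision=3)
from scipy.spatial.transform import Rotation as R
def down(a):
    """tool down, tool x axis at world angle a"""
    return np.array([np.cos(a/2), np.sin(a/2), 0, 0])
def campose(n, st=None):
    p = viewer.camera_params(n)
    if n != "wrist": return p, np.array(p["pose"])
    T = np.eye(4); T[:3,:3] = R.from_quat(st["orientation"]).as_matrix(); T[:3,3] = st["tool_pos"]
    return p, T @ p["tool_from_camera"]
def ray(p, T, u, v):
    d = T[:3,:3] @ [(u-p["cx"])/p["fx"], -(v-p["cy"])/p["fy"], -1]
    return T[:3,3], d/np.linalg.norm(d)
def onplane(p, T, u, v, z):
    o, d = ray(p, T, u, v); return o + d*(z-o[2])/d[2]
def proj(p, T, X):
    c = T[:3,:3].T @ (np.asarray(X)-T[:3,3]); return np.array([p["cx"]-p["fx"]*c[0]/c[2], p["cy"]+p["fy"]*c[1]/c[2]])
def tri(*rs):
    A = sum(np.eye(3)-np.outer(d,d) for o,d in rs); b = sum((np.eye(3)-np.outer(d,d))@o for o,d in rs)
    return np.linalg.solve(A,b)
def snap(name):
    st = env.read_state(); im = viewer.camera("wrist"); cv2.imwrite(f"pics/{name}.png", im)
    np.savez(f"pics/{name}.npz", orientation=st["orientation"], tool_pos=st["tool_pos"]); return im, st
E
python3 - <<'E'
from h import *
s=campose("scene")
k=onplane(*s,345,245,70); l=onplane(*s,211,198,115)
sd=campose("side"); print(k,l,onplane(*sd,207,249,55), onplane(*s,208,228,40),onplane(*sd,297,195,40))
c=onplane(*s,208,225,60)
for name,t in (("lev1",c),("knob1",k)):
    a=np.arctan2(t[1],t[0])
    env.reach([t[0],t[1],300],down(a)); env.hold(.2)
    im,st=snap(name); print(st["time_s"],st["tool_pos"],st["qpos"])
cv2.imwrite("pics/both1.png",cv2.resize(np.hstack([cv2.imread("pics/lev1.png"),cv2.imread("pics/knob1.png")]),(800,300),interpolation=cv2.INTER_AREA))
E
```

```text
[537.84  219.842  70.   ] [ 537.88  -254.936  115.   ] [534.522 215.682  55.   ] [ 611.187 -243.287   40.   ] [ 564.928 -218.367   40.   ]
2.0667 [ 610.507 -241.195  300.011] [-0.394  0.472  1.558 -0.     1.112  1.552]
4.0167 [538.246 219.064 299.947] [ 0.366  0.362  1.731 -0.     1.048  1.55 ]
```

View pics/lev1.png

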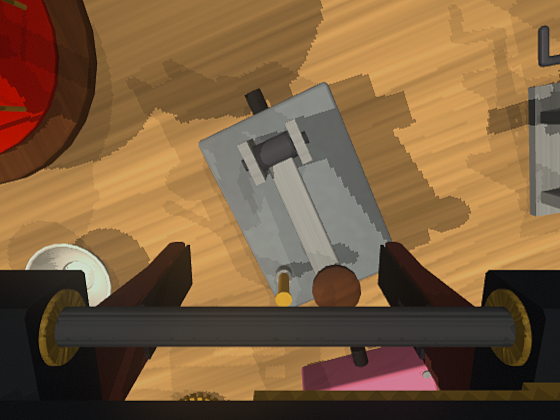

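View pics/knob1.png

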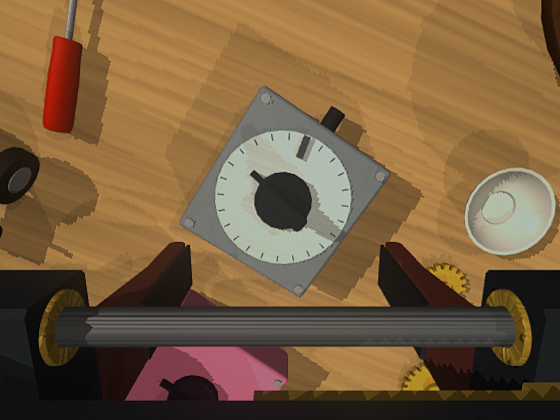

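Lever view: pad at about (336,287), gauge head at about (283,299), hinge at about (275,152). Knob view: axis near (284,200), nose tip at (253,175), index bar at (303,148), so the nose needs roughly 1 rad clockwise. Now I'll measure these properly.

```bash
python3 - <<'E'
from h import *
im=cv2.imread("pics/knob1.png"); st=np.load("pics/knob1.npz"); c=campose("wrist",st)
roi=np.zeros(im.shape[:2],np.uint8); cv2.circle(roi,(284,197),75,255,-1)
hsv=cv2.cvtColor(im,cv2.COLOR_BGR2HSV)
def world(mask,z):
    v,u=np.nonzero(mask); return np.array([onplane(*c,a,b,z)[:2] for a,b in zip(u,v)])
# dial
g=im.astype(int); white=((g.min(2)>125)&((g[:,:,2]-g[:,:,0])<40)).astype(np.uint8)*255 & roi
cn=max(cv2.findContours(cv2.morphologyEx(white,cv2.MORPH_CLOSE,np.ones((5,5))),cv2.RETR_EXTERNAL,2)[0],key=cv2.contourArea)
hull=cv2.convexHull(cn); e=cv2.fitEllipse(hull); print("dial",e)
P=np.array([onplane(*c,*p[0],51)[:2] for p in hull]); (cx,cy),r=cv2.minEnclosingCircle(P.astype(np.float32)); print(cx,cy,r)
ctr=np.array(onplane(*c,*e[0],51)[:2]); print("ctr",ctr)
ins=cv2.drawContours(np.zeros_like(roi),[hull],-1,255,-1)
dark=((g.max(2)<45)*255).astype(np.uint8)&ins
W=world(dark,57); d=W-ctr; rr=np.hypot(*d.T); an=np.arctan2(d[:,1],d[:,0])
m=(rr>30)&(rr<45)
for lo in range(26,48,3):
    q=(rr>=lo)&(rr<lo+3); print(lo,q.sum(), np.median(an[q]) if q.sum() else None, an[q].std() if q.sum() else None)
# bar: mid-dark pixels near (303,148)
bm=np.zeros_like(roi); cv2.rectangle(bm,(292,130),(315,164),255,-1)
bar=((g.max(2)<110)*255).astype(np.uint8)&bm&ins
n,lab,sts,cen=cv2.connectedComponentsWithStats(bar); i=1+np.argmax(sts[1:,4]); print("bar px",cen[i],sts[i])
B=world(lab==i,54); bc=B.mean(0); u,s,vt=np.linalg.svd(B-bc); print("bar",bc,np.hypot(*(bc-ctr)),"ang",np.arctan2(*(bc-ctr)[::-1]),"dir",np.arctan2(vt[0,1],vt[0,0]))
# lever
im=cv2.imread("pics/lev1.png"); st=np.load("pics/lev1.npz"); c=campose("wrist",st); hsv=cv2.cvtColor(im,cv2.COLOR_BGR2HSV)
for nm,(x0,y0,x1,y1),z in (("pad",(305,255,370,307),119),("gauge",(268,288,298,307),100)):
    h=hsv[y0:y1,x0:x1]; 
    if nm=="pad": mk=(h[...,0]<14)&(h[...,1]>90)
    else: mk=(h[...,0]>18)&(h[...,0]<35)&(h[...,1]>120)&(h[...,2]>150)
    cn=max(cv2.findContours(mk.astype(np.uint8),cv2.RETR_EXTERNAL,2)[0],key=cv2.contourArea)
    (a,b),r=cv2.minEnclosingCircle(cn); print(nm,a+x0,b+y0,r,cv2.boundingRect(cn),onplane(*c,a+x0,b+y0,z))
print("hinge",onplane(*c,276,152,80),onplane(*c,247,163,80),onplane(*c,305,137,80))
cv2.imwrite("pics/crop.png",np.hstack([cv2.resize(im[120:310,230:390],None,fx=2.5,fy=2.5,interpolation=2),cv2.resize(cv2.imread("pics/knob1.png")[110:300,205:365],None,fx=2.5,fy=2.5,interpolation=2)]))
E
```

```text
dial ((282.61773681640625, 196.61297607421875), (133.55313110351562, 135.9463653564453), 89.51982879638672)
532.6498413085938 218.36907958984375 62.785072326660156
ctr [535.316 219.538]
26 150 -2.1420305378423494 2.151701210938638
29 58 -2.1333941441176165 1.4057408005531145
32 20 1.1923207925313406 1.7392563986495375
35 6 1.244666910857584 0.03860770088110921
38 0 None None
41 0 None None
44 0 None None
47 0 None None
bar px [302.842 146.782] [296 135  15  24 165]
bar [584.005 220.094] 48.69250081670199 ang 0.011429400086731684 dir -3.1110747001295023
pad 336.33221435546875 288.8512306213379 24.6834716796875 (7, 10, 49, 42) [ 538.233 -256.328  119.   ]
gauge 283.0 298.5 8.381627082824707 (7, 4, 17, 14) [ 536.752 -211.04   100.   ]
hinge [ 650.562 -249.81    80.   ] [ 650.987 -224.396   80.   ] [ 653.104 -275.983   80.   ]
```

View pics/crop.png

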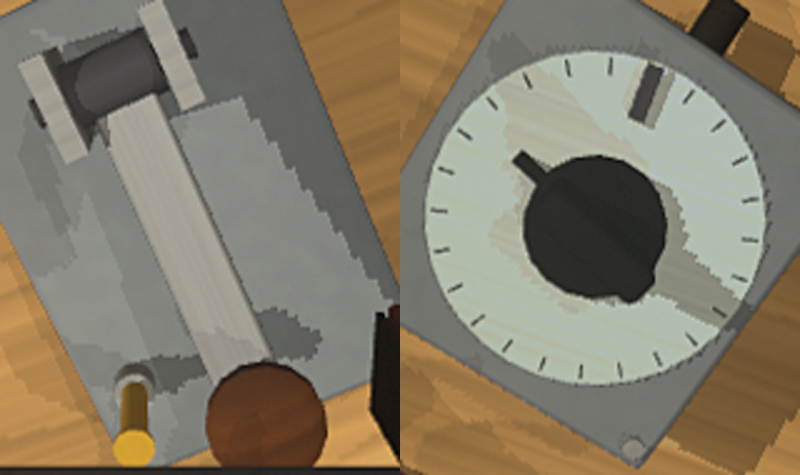

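The crop confirms it: nose tip at crop (517,155), bar from (654,68) to (642,122), gauge head at (134,447), pad at (266,420). Next I grip the knob, turn it and check from above.

```bash
python3 - <<'E'
from h import *
st=np.load("pics/knob1.npz"); c=campose("wrist",st)
ctr=np.array([534.5,219.0])
nose=onplane(*c,252.5,172.8,57)[:2]; b0=onplane(*c,306.6,137.2,54)[:2]; b1=onplane(*c,301.8,158.8,54)[:2]
ang=lambda v:np.arctan2(v[1],v[0])
print(nose,np.hypot(*(nose-ctr)),ang(nose-ctr),b0,b1,ang(b0-ctr),ang(b1-ctr))
a0=ang(nose-ctr); a1=ang((b0+b1)/2-ctr)
env.reach([*ctr,200],down(a0)); env.move_l([*ctr,145],rate=100)
f0=env.read_state()["force"]; set_gripper(0); s=env.read_state(); print("grip",s["width"],s["force"]-f0,s["time_s"])
for a in np.linspace(a0,a1,5)[1:]:
    env.reach([*ctr,145],down(a)); s=env.read_state(); print(a,s["force"]-f0,s["wrist_torque"],s["time_s"])
set_gripper(88); env.move_l([*ctr,230],rate=150); env.hold(.2)
im,s=snap("knob2"); print(s["time_s"],s["tool_pos"])
cv2.imwrite("pics/knob2b.png",cv2.resize(im[60:300,170:400],None,fx=2.4,fy=2.4,interpolation=2))
E
```

```text
[546.342 252.786] 35.80095135994924 1.2336613129815037 [592.886 220.266] [573.989 216.867] 0.021675852398445827 -0.053958212768813484
grip 13.969115076022774 [-4.425  0.169  3.88 ] 6.7167
0.9230312672987718 [-5.469  1.042  3.519] [ 0.284  0.868 -0.056] 7.1167
0.6124012216160399 [-4.536  1.693  3.226] [ 0.337  0.894 -0.002] 7.5167
0.30177117593330804 [-5.513  0.651  2.97 ] [ 0.283  0.885 -0.027] 7.9167
-0.008858869749423752 [-5.324  1.361  3.556] [ 0.341  0.935 -0.004] 8.3167
10.4417 [533.977 218.809 228.835]
```

View pics/knob2b.png

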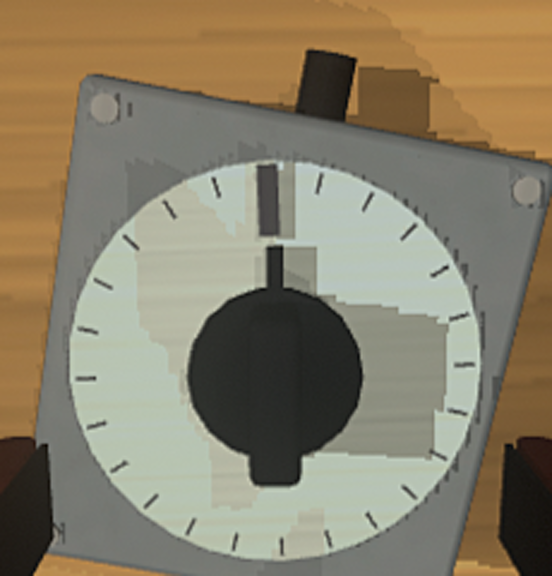

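The nose (x≈275) is slightly past the bar (x≈270 bottom, 266 top), an overshoot of about 0.045 rad. I'll measure that and trim it.

```bash
cat > kn.py <<'E'
from h import *
def measure(name, ctr0):
    im=cv2.imread(f"pics/{name}.png"); st=np.load(f"pics/{name}.npz"); c=campose("wrist",st)
    g=im.astype(int)
    white=((g.min(2)>125)&((g[:,:,2]-g[:,:,0])<45)).astype(np.uint8)
    cn=max(cv2.findContours(cv2.morphologyEx(white,cv2.MORPH_CLOSE,np.ones((9,9))),cv2.RETR_EXTERNAL,2)[0],key=cv2.contourArea)
    hull=cv2.convexHull(cn); e=cv2.fitEllipse(hull); ctr=onplane(*c,*e[0],51)[:2]
    ins=cv2.erode(cv2.drawContours(np.zeros_like(white),[hull],-1,1,-1),np.ones((3,3)))
    def sel(mask,z,lo,hi):
        v,u=np.nonzero(mask&ins); W=np.array([onplane(*c,a,b,z)[:2] for a,b in zip(u,v)])-ctr
        r=np.hypot(*W.T); an=np.arctan2(W[:,1],W[:,0]); q=(r>lo)&(r<hi)&(abs(an)<.3); return W[q],an[q]
    nW,na=sel((g.max(2)<60).astype(np.uint8),57,29,37)
    bW,ba=sel((g.max(2)<115).astype(np.uint8),54,43,60)
    sl=lambda W:np.polyfit(W[:,0],W[:,1],1)[0]
    print(name,"ctr",ctr,e[1],"nose",len(na),na.mean(),sl(nW),"bar",len(ba),ba.mean(),sl(bW))
    return na.mean(),ba.mean()
E
python3 - <<'E'
from kn import *
measure("knob2",None)
E
```

```text
knob2 ctr [536.18  218.637] (167.0733184814453, 172.0042724609375) nose 55 -0.014216558198812465 0.031653959180003896 bar 205 0.021691945775561265 -0.047129038051030525
```

```bash
python3 - <<'E'
from kn import *
ctr=np.array([534.5,219.0])
env.reach([*ctr,145],down(-0.009)); set_gripper(0); env.reach([*ctr,145],down(0.027)); env.hold(.2)
set_gripper(88); env.move_l([*ctr,230],rate=150); env.hold(.2)
im,s=snap("knob3"); print(s["time_s"]); measure("knob3",None)
E
```

```text
14.625
knob3 ctr [536.186 218.776] (167.0983123779297, 171.94595336914062) nose 55 0.019588717661977208 0.051432826109713135 bar 219 0.01841122196354603 -0.028513455552765833
```

The knob is aligned (nose 0.020 rad, bar 0.018 rad) and released. For the lever, I'll take one more view to triangulate, then touch the gauge top and the resting pad lightly with closed fingertips.

```bash
python3 - <<'E'
from h import *
env.reach([540,-235,270],down(0)); env.hold(.2); im,s=snap("lev2"); c2=campose("wrist",s)
print(s["time_s"])
im1=cv2.imread("pics/lev1.png"); c1=campose("wrist",np.load("pics/lev1.npz"))
X={"pad":(336.3,288.0),"gauge":(283,298.5)}
hsv=cv2.cvtColor(im,cv2.COLOR_BGR2HSV)
for nm,X0 in (("pad",[538.2,-256.3,119]),("gauge",[536.8,-211,100])):
    p=proj(*c2,X0); x0,y0=(p-40).astype(int); h=hsv[y0:y0+80,x0:x0+80]
    mk=(h[...,0]<14)&(h[...,1]>90) if nm=="pad" else (h[...,0]>18)&(h[...,0]<35)&(h[...,1]>120)&(h[...,2]>150)
    cn=max(cv2.findContours(mk.astype(np.uint8),cv2.RETR_EXTERNAL,2)[0],key=cv2.contourArea)
    (a,b),r=cv2.minEnclosingCircle(cn); q=(a+x0,b+y0); print(nm,p,q,r,cv2.boundingRect(cn),tri(ray(*c1,*X[nm]),ray(*c2,*q)))
p=proj(*c2,[538,-235,110]).astype(int); x0,y0=p-80; cv2.imwrite("pics/lev2b.png",cv2.resize(im[max(y0,0):y0+160,max(x0,0):x0+160],None,fx=3,fy=3,interpolation=2)); print("crop org",x0,y0)
set_gripper(0)
tip=env.tips_ahead
def touch(xy,ztop,zmin,f):
    env.reach([*xy,ztop+tip+25],down(0)); env.move_l([*xy,ztop+tip],rate=80); env.hold(.2)
    f0=env.read_state()["force"]; hit=env.move_l([*xy,zmin+tip],rate=12,f_stop=f); s=env.read_state()
    env.hold(.1); s2=env.read_state()
    print(hit,s["tool_pos"]-[0,0,tip],s2["tool_pos"][2]-tip,s2["force"]-f0,s2["time_s"]); env.move_l([*xy,ztop+tip+20],rate=100)
touch([537,-209],113,88,2.5)
touch([538,-256],126,116,2.0)
E
```

```text
16.5417
pad [317.751 226.236] (np.float64(316.66931533813477), np.float64(227.03577041625977)) 28.54993438720703 (12, 13, 57, 56) [ 535.584 -256.262  112.045]
gauge [251.649 220.521] (np.float64(251.39655303955078), np.float64(221.1551742553711)) 9.64063549041748 (31, 33, 20, 18) [ 535.612 -210.546   97.363]
crop org 205 142
True [ 537.002 -209.023   97.497] 97.50511445526683 [-0.419  0.707  5.938] 20.3083
True [ 537.926 -256.075  122.445] 122.57176705679726 [-0.991  0.36   4.002] 22.35
```

View pics/lev2b.png

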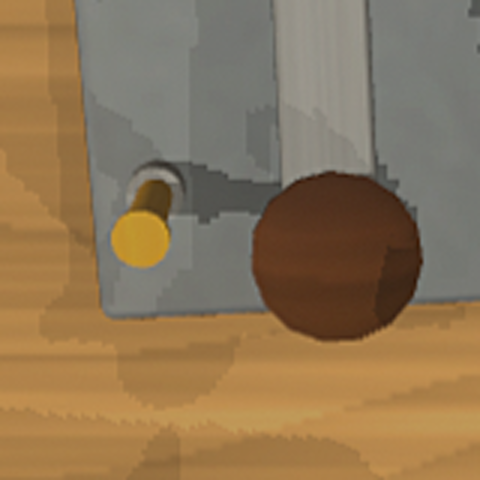

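Gauge top by touch is z = 97.5 mm, which agrees with the triangulated 97.4. The picture shows the gauge head at crop (141,238) and the domed pad centred at (337,256). The pad at rest touches at 122.4 against a nominal 121, because it is tilted under the flat tip. That excess shrinks to about 0.4 mm at the pressed angle, so I press along the arc to tip z ≈ 97.9.

```bash
python3 - <<'E'
from h import *
tip=env.tips_ahead; zt=97.9; hz=80; hx=537+np.sqrt(121**2-41**2)
f0=env.read_state()["force"]
env.move_l([537,-256,125+tip],rate=80)
for z in (115,106,zt):
    x=hx-np.sqrt(121**2-(z-hz)**2); env.move_l([x,-256.2,z+tip],rate=30)
env.hold(.3); s=env.read_state(); e=zt-(s["tool_pos"][2]-tip); print(s["tool_pos"]-[0,0,tip],s["force"]-f0,e)
if abs(e)>.15: env.move_l([x,-256.2,zt+e+tip],rate=10); env.hold(.3); s=env.read_state(); print(s["tool_pos"]-[0,0,tip],s["force"]-f0)
im,s=snap("press"); sd=viewer.camera("side"); cv2.imwrite("pics/press_side.png",sd); print(s["time_s"])
pr=campose("side"); u,v=proj(*pr,[532,-235,98]).astype(int); print(u,v)
a=cv2.resize(sd[v-30:v+30,u-40:u+40],(400,300),interpolation=cv2.INTER_CUBIC); b=cv2.resize(im[100:310,140:420],(400,300))
cv2.imwrite("pics/press2.png",np.hstack([a,b]))
E
```

```text
[ 531.214 -256.392   98.596] [-2.555 -0.613  6.978] -0.6964247274831337
[ 531.083 -256.389   97.852] [-3.235 -0.17   8.16 ]
25.3833
307 181
```

View pics/press2.png

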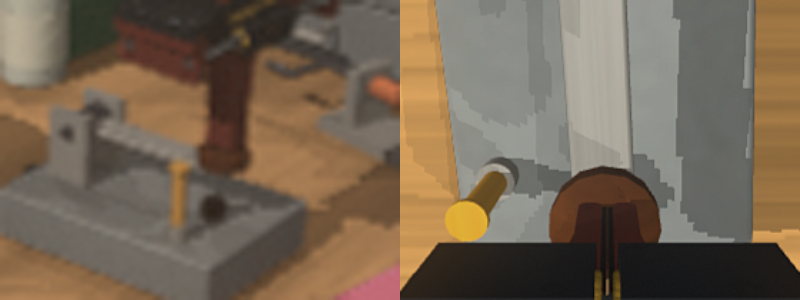

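The side view shows the fingertips holding the pad down, with its top about level with the gauge head at (178,165). The wrist view shows the tips centred on the pad, clear of the gauge. Handing in.

```bash
python3 - <<'E'
from h import *
s=env.read_state(); print(s["tool_pos"][2]-env.tips_ahead,s["time_s"]); print(workorder.sign_off())
E
```

```text
97.8582966158566 25.4833
the job is handed in; nothing more can be done
None
```

The job is handed in at 25.5 s of the 61 s limit: the knob's nose is within about 0.001 rad of the index bar and released (after a 0.036 rad anticlockwise trim for a small overshoot), and the lever is held with the fingertips at 97.9 mm against the gauge top at 97.5 mm, about 0.4 mm of which I allowed for the pad's tilt.

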